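Start the curing unit that holds the printed bracket

ROBOT

A 7-joint arm with a two-finger parallel gripper is mounted at the origin on the work surface. World frame = base frame: x ahead of the robot, y to its left, z up, the work surface at z = 0. Lengths are in m, angles in rad, forces in N, time in s.
With the tool pointing down it reaches from about 0.4 to 0.85 m from the base axis. Payload 4.5 kg.
Tool frame: the origin (TCP) lies midway between the tips of the shut fingers; the grasp point (between the pads) lies 19 mm behind it; z points along the fingers, y is the line along which they close (so a half turn about z gives the same grasp; the last joint's range is limited). The gripper opens to 85 mm and grips with 20 to 120 N. Pads are 22 mm wide; open, the fingers measure 114 mm over their backs; the gripper's body (76 mm by 85 mm) begins 54 mm behind the grasp point. The pads swing forward as they close: fully open they stand 13 mm farther back than shut.
Start: joints at [-1.102, 0.689, -0.195, 1.565, 0.157, 0.902, -0.215], TCP at [0.263, 0.567, 0.231] pointing down, gripper open.
Joint ranges: [-3.01, 3.01], [-0.46, 2.08], [-1.47, 1.51], [0.13, 2.56], [-1, 4.14], [0.04, 2.09], [-2.66, 2.66]. Speed limits (rad/s): [2.57, 2.57, 3.14, 3.14, 3.14, 3.14, 3.14].

INTERFACE

Orientations are given as [roll, pitch, yaw] about the fixed x, y, z axes, in that order (R = Rz(yaw) Ry(pitch) Rx(roll)).
In Python, from workcell import * gives the robot as it stands. The module is installed in compiled form; this text tells all that it offers.
- The arm moves only by the tool step_arm, never from a script. Its argument "series" is one flat list of numbers, 7 for each row, row after row: the closure, from -1 (fully open) to 1 (shut), so that 0 is half open, then the shift along the world's x, y, z in mm, then the turn, a rotation vector about the world's x, y, z in rad. In form: [jaw, x, y, z, rx, ry, rz, jaw, x, y, z, rx, ry, rz, ...]. A call has 1 to 10 rows; each row shifts and turns the commanded pose from where the row before left it; what a row does not reach is not made up. A row lasts 1/8 s, in which the tool goes at most 62.5 mm and 10.7 degrees, less where a joint would pass 70% of its speed; a pose out of reach is approached as far as the arm can. A call is refused whole if a number of a shift passes 62.5 or a number of a turn 0.188, either way. A call with a gripper value outside its range is refused whole. The fingers move at their own pace and stop on an object; "grip_force" is the grip in N (left out, the last holds). Time passes only in rows, so rows that do not move let the fingers close. It gives the time, the measured TCP pose, the force, the opening and the grip force at its end, in the units of the state.
- observe(): the state, without advancing time (a new reading comes with each control period).
- grab_frame(name): name is "side" or "top" or "wrist"; returns the picture (400x640x3 uint8, red, green, blue); there is no depth.
- camera_model(name): a dict with "camera_matrix" (3x3 intrinsics, pixels), "R" (3x3) and "t" (3): a world point X has camera coordinates R X + t; the wrist camera has in their place "tool_from_camera" (4x4, takes a point from camera to tool coordinates, whose origin is the TCP and whose axes are the flange's). Camera axes: x right, y down, z forward; pixel columns grow to the right and rows downward; lengths in m; the calibration is good to about 2 mm. The wrist camera is an equidistant fisheye: a pixel r from the principal point sees the ray r / f radians off the axis. A picture is of the moment at which its call begins: read the wrist's pose just before it. camera_model takes no time and is no camera call.
- sign_off(): hands the job in; it is judged then, once.
The state is a dict: "time": time; "q": joint angles; "joint_vel": joint speeds; "effort": joint torques, N m; "tool_pos": TCP position; "tcp_rot": TCP orientation; "wrist_force": force on the tool from outside, world axes, zero at the start; "moment": the same for the moment, N m; "opening": finger opening in m; "grip_force": force on a finger pad.
Only numpy, scipy, OpenCV 4.12 (cv2) and the standard library are available. Lean on these libraries where they do the work, as an engineer would, in place of code of your own. Each camera call takes 0.05 s, during which the arm holds its last target. There are 200 camera calls.

TASK

One of the two small curing units has the orange printed bracket standing in its open drawer. With the fingertips, gently push that drawer fully shut so that the bracket stays standing, untouched, and then press the green start button on top of that same unit all the way down and let it come up again. Leave the other unit, with its empty open drawer, and everything else on the bench as they are; nothing needs to be gripped or lifted.

Things in the scene. Friction and masses are not known exactly. Their poses are not given: they have to be found in the camera images.
- loaded: the curing unit whose drawer holds the orange bracket: a grey box 200 deep (x) x 170 wide (y) x 100 high, fixed to the bench, either the left or the right of the two. Origin: centre of its underside; its own -x axis points out of the front, towards the robot, z up. Its drawer slides along its x axis out of the front face (at x = -100).
- loaded_drawer (a joint): drawer of the curing unit whose drawer holds the orange bracket: opening in m, 0 = fully shut (a stop), 0.12 = fully out (70 to 100 mm at the start). It slides with about 2 N of friction plus light damping (6 N per m/s) and stays where it is left. Its black front panel is 8 mm thick, 166 wide, from 8 to 80 above the bench; the aluminium tray behind it is 144 wide with low side walls (tops 30 above the bench), its floor 16 above the bench.
- loaded_pull (a point): middle of the front face of the aluminium pull bar on that drawer, 66 above the bench; it moves with the drawer. The bar is 110 wide (along the unit's y), 14 high (59 to 73 above the bench) and stands 18 out from the panel; push it along the unit's +x to shut the drawer. With the drawer shut this point is at x = -126, y = 0 in the unit's frame.
- loaded_button_top (a point): centre of the top face of the green round start button (28 mm diameter) on the top of the curing unit whose drawer holds the orange bracket: in the unit's frame at x = -55, y = 0, 122 mm above the bench when up. It sits in a low black housing that stands on the unit's top (100 above the bench).
- loaded_button (a joint): travel of that button in m: 0 = up, 0.006 = fully down; a spring returns it, fully down takes about 4 N, pressed straight down.
- empty: the other, identical curing unit, whose drawer is empty: a grey box 200 deep (x) x 170 wide (y) x 100 high, fixed to the bench, either the left or the right of the two. Origin: centre of its underside; its own -x axis points out of the front, towards the robot, z up. Its drawer slides along its x axis out of the front face (at x = -100).
- empty_drawer (a joint): drawer of the other, identical curing unit, whose drawer is empty: opening in m, 0 = fully shut (a stop), 0.12 = fully out (70 to 100 mm at the start). It slides with about 2 N of friction plus light damping (6 N per m/s) and stays where it is left. Its black front panel is 8 mm thick, 166 wide, from 8 to 80 above the bench; the aluminium tray behind it is 144 wide with low side walls (tops 30 above the bench), its floor 16 above the bench.
- empty_pull (a point): middle of the front face of the aluminium pull bar on that drawer, 66 above the bench; it moves with the drawer. The bar is 110 wide (along the unit's y), 14 high (59 to 73 above the bench) and stands 18 out from the panel; push it along the unit's +x to shut the drawer. With the drawer shut this point is at x = -126, y = 0 in the unit's frame.
- empty_button_top (a point): centre of the top face of the green round start button (28 mm diameter) on the top of the other, identical curing unit, whose drawer is empty: in the unit's frame at x = -55, y = 0, 122 mm above the bench when up. It sits in a low black housing that stands on the unit's top (100 above the bench).
- empty_button (a joint): travel of that button in m: 0 = up, 0.006 = fully down; a spring returns it, fully down takes about 4 N, pressed straight down.
- bracket: orange printed clevis bracket, base 36 x 34, 51 high, two upright lugs, about 50 g (hidden, 35 to 70 g), standing loose in the drawer of the loaded unit, in front of the unit's face. Origin: centre of its underside, 16 above the bench; z up. It may slide or topple if the drawer is jerked or slammed (over 0.3 m/s counts as slammed); pushing at up to about 0.1 m/s is safe.
- white_link: bystander, loose, to be left alone: white printed link standing on a round foot 32 across, 82 high, between or behind the units. Origin: its underside (z up).
- rule: bystander, loose, to be left alone: steel rule 150 x 25 x 4 lying along x between the two drawers. Origin: its underside (z up).
- resin: bystander, loose, to be left alone: amber bottle with black cap, 70 across, 170 high, to the left. Origin: its underside (z up).
- cup: bystander, loose, to be left alone: blue mug, 80 across, 90 high, to the left. Origin: its underside (z up).
- bin: bystander, loose, to be left alone: blue open bin 150 x 100 x 60, to the right. Origin: its underside (z up).
- caliper: bystander, loose, to be left alone: steel caliper with a black slide, 190 long, lying to the right. Origin: its underside (z up).
- driver: bystander, loose, to be left alone: screwdriver lying front left, near the robot. Origin: its underside (z up).

How it is judged:
On the way, in this order (a step that is already met when the one before it is completed fails the run):
1. the drawer with the bracket is pushed fully shut (value of joint loaded_drawer below 0.004 m), for 0.2 s.
2. the start button of that unit is pressed down (value of joint loaded_button above 0.0045 m and value of joint loaded_drawer below 0.004 m), for 0.05 s.
At the end, for the whole second after the job is handed in: The drawer with the bracket is shut to within 4 mm, its button has been pressed at least 4.5 mm down after that and is up again, the bracket stands at rest (within 17 degrees of upright) inside the unit, and the other unit's drawer is still open with its button up (value of joint loaded_drawer below 0.004 m and value of joint each of loaded_button, empty_button below 0.002 m and value of joint empty_drawer above 0.055 m and angle between bracket's own z axis and vertical below 0.3 rad and z of bracket in the frame of loaded between 0.006 and 0.03 m and x of bracket in the frame of loaded between -0.1 and 0.09 m and linear speed of bracket below 0.02 m/s); the robot touches nothing.
It fails at once if the start button is pressed while the drawer is still open (value of joint loaded_button above 0.003 m and value of joint loaded_drawer above 0.01 m).
It fails at once if the bracket is touched by the robot, tipped over, lifted or carried (angle between bracket's own z axis and vertical above 0.6 rad or z of bracket in the frame of loaded above 0.035 m or contact force between any of the fingers, the arm and bracket above 0.5 N).
It fails at once if the other unit is disturbed: its drawer moved by more than 12 mm or its button pressed (distance of empty_pull from where it was at the start of the episode above 0.012 m or value of joint empty_button above 0.003 m).
It fails at once if the drawer is slammed (over 0.3 m/s) (velocity of joint loaded_drawer below -0.3 m/s).
It fails at once if another thing on the bench is moved by more than 25 mm, lifted or knocked over (distance of any of white_link, rule, resin, cup, bin, caliper, driver from where it was at the start of the episode above 0.025 m or angle between any of white_link, rule, resin, cup, bin, caliper, driver's own z axis and vertical above 0.5 rad).
It also fails if it takes over 42 s, if anything falls off the work surface, if the arm or the gripper's body presses on something with over 40 N, if the wrist force passes 120 N, or if a joint passes its speed limit or range.

## Working session

There is one attempt and no reset: what is moved stays moved. The work goes in short steps, Python scripts to look and compute and a tool call to move; the robot and the scene stay as the last step left them, time stands still between calls to the robot, and variables do not carry over. Pictures are saved under pics/ and viewed, at most 10 in all, crops included, and the job is handed in when it is done.

Besides the shell and the picture viewer there is one more tool, called after ">>>" by a JSON object that holds its "api" and its "payload", one argument or row to a line. step_arm: Moves the arm, as the interface text tells. Its arguments: {"type":"object","properties":{"series":{"type":"array"},"grip_force":{"type":"number"}},"required":["series"]}

```bash
mkdir -p pics; python3 - <<'E'
from workcell import *
import cv2,json
for n in ("top","side"):
    cv2.imwrite(f"pics/{n}0.png",grab_frame(n)[:,:,::-1])
    m=camera_model(n);print(n,[ (k,v) for k,v in m.items()])
s=observe();print(s["time"],s["tool_pos"],s["tcp_rot"],s["opening"])
E
```

```text
top [('camera_matrix', array([[369.91240672,   0.        , 322.13906789],
       [  0.        , 369.91240672, 199.31021376],
       [  0.        ,   0.        ,   1.        ]])), ('R', array([[-9.74978802e-04, -9.99922614e-01, -1.24022264e-02],
       [-9.86642450e-01,  2.98218047e-03, -1.62873516e-01],
       [ 1.62897897e-01,  1.20777648e-02, -9.86569005e-01]])), ('t', array([-0.00292268,  0.53188581,  1.25507268]))]
side [('camera_matrix', array([[452.46511501,   0.        , 321.94774473],
       [  0.        , 452.46511501, 196.70685264],
       [  0.        ,   0.        ,   1.        ]])), ('R', array([[-0.95720518, -0.28940661, -0.00143275],
       [-0.20696938,  0.68798967, -0.6955817 ],
       [ 0.20229166, -0.66551787, -0.71844558]])), ('t', array([0.5009759 , 0.19984793, 1.13120127]))]
0.1 [0.26307991 0.56627495 0.23053606] [-3.13986646e+00  1.53032802e-04  2.70689584e+00] 0.0856544850828226
```

View pics/top0.png

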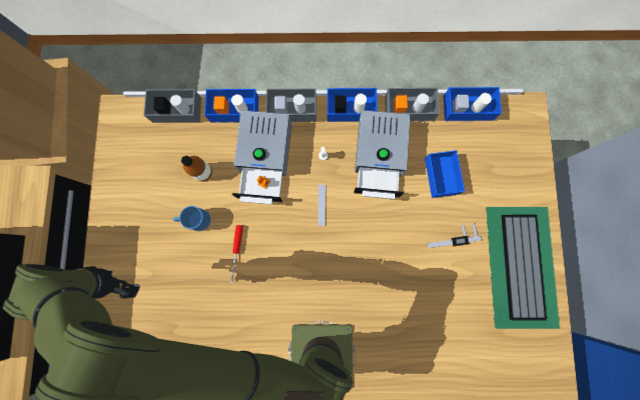

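View pics/side0.png

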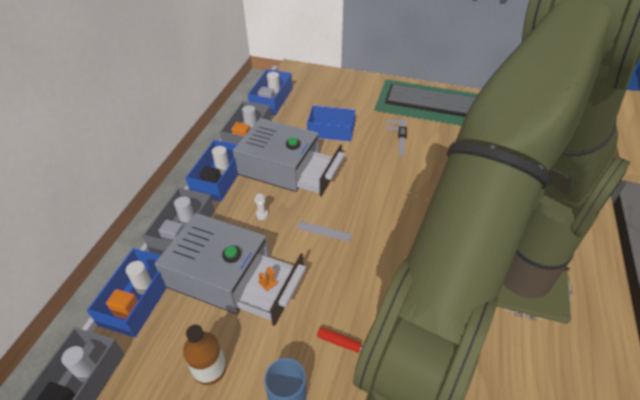

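The left unit (top view, button near (259,154), bracket at (263,181)) is the loaded one. It is slightly yawed, with its pull bar near (258,200). I'll zoom in for precise corners.

```bash
python3 - <<'E'
import cv2
a=cv2.imread("pics/top0.png")[105:210,225:300]
b=cv2.imread("pics/side0.png")[210:325,150:315]
a=cv2.resize(a,None,fx=5,fy=5,interpolation=cv2.INTER_CUBIC)
b=cv2.resize(b,None,fx=2.5,fy=2.5,interpolation=cv2.INTER_CUBIC)
b=cv2.copyMakeBorder(b,0,a.shape[0]-b.shape[0],0,0,cv2.BORDER_CONSTANT)
cv2.imwrite("pics/crop.png",cv2.hconcat([a,b]))
import numpy as np
for n in("top","side"):
    h=cv2.cvtColor(cv2.imread(f"pics/{n}0.png"),cv2.COLOR_BGR2HSV)
    m=cv2.inRange(h,(50,150,60),(80,255,255))
    print(n,[(s[4],c.round(1)) for s,c in zip(*cv2.connectedComponentsWithStats(m)[2:]) if 15<s[4]<1000])
E
```

```text
top [(np.int32(66), array([258.1, 152.8])), (np.int32(67), array([383. , 152.9]))]
side [(np.int32(17), array([291.9, 140.8])), (np.int32(49), array([229.8, 251.5]))]
```

View pics/crop.png

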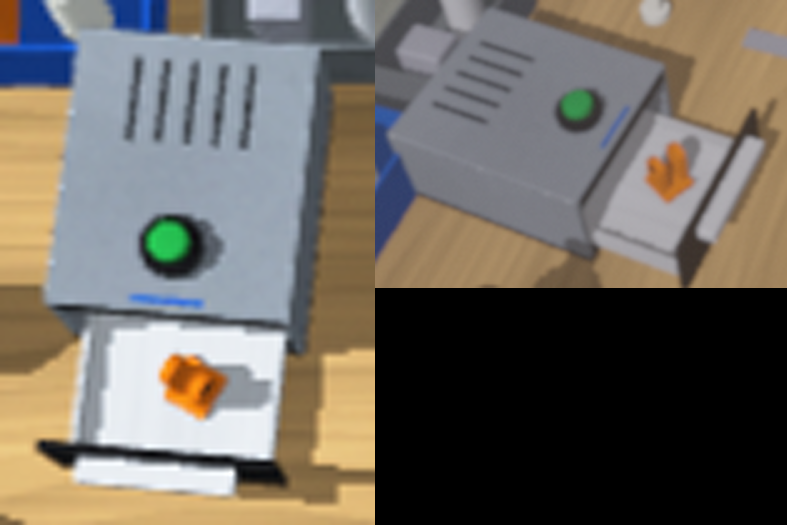

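The crop shows the loaded unit's top-face corners at (78,30), (322,47), (45,300) and (290,328) in crop pixels. The lower front edge of the bar runs from (73,482) to (235,494). Next I'll fit the pose.

```bash
cat > fit.py <<'E'
from workcell import *
import numpy as np
from scipy.optimize import least_squares
T=[((.1,.085,.1),(78,30)),((.1,-.085,.1),(322,47)),((-.1,.085,.1),(45,300)),((-.1,-.085,.1),(290,328)),((-.055,0,.122),(168,241)),
 ((-.126,.055,.059,1),(73,482)),((-.126,-.055,.059,1),(235,494))]
S=[((.1,.085,.1),(390,135)),((.1,-.085,.1),(487,10)),((-.1,.085,.1),(578,202)),((-.1,-.085,.1),(665,72)),((-.055,0,.122),(577,104))]
def W(p,u):
    x=u[0]-(p[3] if len(u)>3 else 0);c,s=np.cos(p[2]),np.sin(p[2])
    return np.array([p[0]+c*x-s*u[1],p[1]+s*x+c*u[1],u[2]])
def pr(m,X):
    v=m["camera_matrix"]@(m["R"]@X+m["t"]);return v[:2]/v[2]
mt,ms=camera_model("top"),camera_model("side")
def r(p):
    a=[pr(mt,W(p,u))-(np.array(q)/5+(225-.4,105-.4)) for u,q in T]
    b=[pr(ms,W(p,u))-((np.array(q)-(375,0))/2.5+(150-.3,210-.3)) for u,q in S]
    return np.concatenate(a+b)
f=least_squares(r,[.8,.2,0,.08],loss="soft_l1")
p=f.x
if __name__=="__main__":
    print(p.round(4));print(r(p).reshape(-1,2).round(1).tolist())
    print("pull",W(p,(-.126,0,.066,1)),"shut",W(p,(-.126,0,.066)),"button",W(p,(-.055,0,.122)))
E
python3 fit.py
```

```text
[ 0.7322  0.2086 -0.0857  0.0872]
[[-0.7, -0.1], [-1.3, 0.1], [-1.2, 1.1], [-0.7, -0.5], [-0.8, 0.4], [0.7, -0.1], [-0.3, 0.1], [-1.2, -0.6], [0.8, -1.6], [-0.1, 0.3], [0.2, -3.9], [0.3, -1.7]]
pull [0.51979053 0.22682097 0.066     ] shut [0.60663966 0.219361   0.066     ] button [0.67737918 0.21328478 0.122     ]
```

>>> {"api": "step_arm", "payload": {
  "series": [1,26,-42,0,0,0,0.0437,1,26,-42,0,0,0,0.0437,1,26,-42,0,0,0,0.0437,1,26,-42,0,0,0,0.0437,1,26,-42,0,0,0,0.0437,1,26,-42,0,0,0,0.0437,1,26,-42,0,0,0,0.0437,1,26,-42,0,0,0,0.0437,1,0,0,0,0,0,0,1,0,0,0,0,0,0]
}}

```text
time: 1.35
tool_pos: [0.4709, 0.2312, 0.2311]
tcp_rot: [3.141, -0.001, 3.056]
wrist_force: [0.7, 0.8, 0.2]
opening: 0.0001
grip_force: 0.0
```

```bash
python3 - <<'E'
from workcell import *
from fit import *
import cv2
from scipy.spatial.transform import Rotation as Ro
s=observe();w=camera_model("wrist");print(w);print(s["time"],s["tool_pos"],s["tcp_rot"],s["opening"])
im=grab_frame("wrist")[:,:,::-1].copy()
C=np.linalg.inv(np.array(w["tool_from_camera"]));R=Ro.from_euler("xyz",s["tcp_rot"]).as_matrix()
K=w["camera_matrix"]
def wp(X):
    t=R.T@(X-s["tool_pos"]);c=C[:3,:3]@t+C[:3,3];a=np.arctan2(np.hypot(*c[:2]),c[2]);d=c[:2]/np.hypot(*c[:2])
    return K[:2,2]+K[0,0]*a*d
for n,u in dict(btn=(-.055,0,.122),bl=(-.126,.055,.073,1),br=(-.126,-.055,.073,1),fl=(-.1,.085,.1),fr=(-.1,-.085,.1),pl=(-.108,.083,.08,1),pR=(-.108,-.083,.08,1)).items():
    q=wp(W(p,u));print(n,q.round(1));cv2.drawMarker(im,tuple(int(v) for v in q.round()),(255,0,255),0,9,1)
cv2.imwrite("pics/w1.png",im)
E
```

```text
{'camera_matrix': array([[309.70691629,   0.        , 321.7690873 ],
       [  0.        , 309.70691629, 198.15710927],
       [  0.        ,   0.        ,   1.        ]]), 'tool_from_camera': array([[-1.38822092e-03, -9.48820890e-01, -3.15811639e-01,
         8.03414633e-02],
       [ 9.99999033e-01, -1.34443376e-03, -3.56518643e-04,
         9.27400094e-04],
       [-8.63154938e-05, -3.15811829e-01,  9.48821839e-01,
        -1.40866611e-01],
       [ 0.00000000e+00,  0.00000000e+00,  0.00000000e+00,
         1.00000000e+00]])}
1.35 [0.47087113 0.23122839 0.2311309 ] [ 3.14105290e+00 -7.87778433e-04  3.05616340e+00] 5.52010183275457e-05
btn [321.  363.7]
bl [372.6 225. ]
br [268.9 225.1]
fl [393.9 322.1]
fr [248.1 322.1]
pl [398.1 242.6]
pR [243.6 242.7]
```

View pics/w1.png

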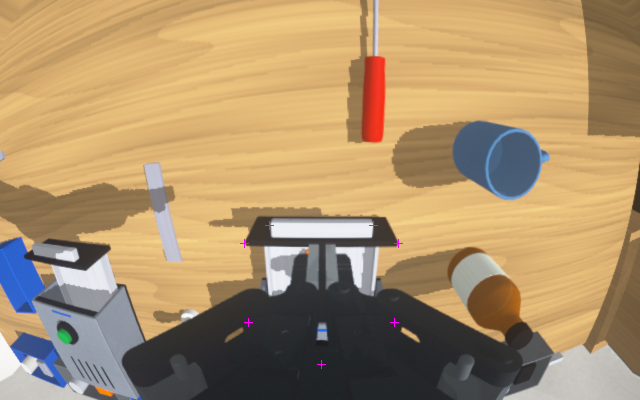

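The projected markers sit on the bar ((269,225)–(373,225)) and on the panel corners, so the fit is good. Lowering in front of the bar.

>>> {"api": "step_arm", "payload": {
  "series": [1,0,0,-29,0,0,0,1,0,0,-29,0,0,0,1,0,0,-29,0,0,0,1,0,0,-29,0,0,0,1,0,0,-29,0,0,0,1,0,0,-29,0,0,0,1,10,-0.9,0,0,0,0,1,10,-0.9,0,0,0,0,1,5,-0.4,0,0,0,0,1,5,-0.4,0,0,0,0]
}}

```text
time: 2.65
tool_pos: [0.5022, 0.2284, 0.0582]
tcp_rot: [3.141, 0.001, 3.056]
wrist_force: [0.5, -0.6, -0.2]
opening: 0.0001
grip_force: 0.0
```

>>> {"api": "step_arm", "payload": {
  "series": [1,5,-0.4,0,0,0,0,1,5,-0.4,0,0,0,0,1,5,-0.4,0,0,0,0,1,5,-0.4,0,0,0,0,1,6,-0.5,0,0,0,0,1,6,-0.5,0,0,0,0]
}}

```text
time: 3.4
tool_pos: [0.5335, 0.2254, 0.0572]
tcp_rot: [-3.141, -0.0, 3.056]
wrist_force: [-2.6, -0.4, 0.6]
opening: -0.0001
grip_force: 1.1
```

In contact at about 2.6 N, which matches the drawer friction. Continuing the push.

>>> {"api": "step_arm", "payload": {
  "series": [1,7,-0.6,0,0,0,0,1,7,-0.6,0,0,0,0,1,7,-0.6,0,0,0,0,1,7,-0.6,0,0,0,0,1,7,-0.6,0,0,0,0,1,6,-0.5,0,0,0,0,1,5,-0.4,0,0,0,0,1,4,-0.4,0,0,0,0,1,3,-0.3,0,0,0,0,1,2,-0.2,0,0,0,0]
}}

```text
time: 4.65
tool_pos: [0.5883, 0.2208, 0.0572]
tcp_rot: [3.142, -0.0, 3.056]
wrist_force: [-1.4, -2.1, -0.7]
opening: 0.0
grip_force: 1.0
```

>>> {"api": "step_arm", "payload": {
  "series": [1,2,-0.2,0,0,0,0,1,2,-0.2,0,0,0,0,1,1.5,-0.1,0,0,0,0,1,1,-0.1,0,0,0,0,1,0,0,0,0,0,0]
}}

```text
time: 5.28
tool_pos: [0.595, 0.2205, 0.0574]
tcp_rot: [3.141, 0.0, 3.056]
wrist_force: [-1.7, -1.1, -1.1]
opening: 0.0003
grip_force: 0.8
```

Push slowly until the stop shows in the force.

>>> {"api": "step_arm", "payload": {
  "series": [1,1,-0.1,0,0,0,0,1,1,-0.1,0,0,0,0,1,1,-0.1,0,0,0,0,1,0,0,0,0,0,0]
}}

```text
time: 5.78
tool_pos: [0.5972, 0.2203, 0.0574]
tcp_rot: [3.141, -0.001, 3.057]
wrist_force: [-4.3, -0.2, 1.4]
opening: 0.0001
grip_force: 2.1
```

>>> {"api": "step_arm", "payload": {
  "series": [1,1,-0.1,0,0,0,0,1,1,-0.1,0,0,0,0,1,0,0,0,0,0,0,1,0,0,0,0,0,0]
}}

```text
time: 6.28
tool_pos: [0.5972, 0.2203, 0.0573]
tcp_rot: [-3.141, -0.004, 3.057]
wrist_force: [-7.8, 0.1, 4.5]
opening: -0.0004
grip_force: 4.2
```

The drawer is against its stop: force rises with no motion. Backing off, rising, then moving over the button.

>>> {"api": "step_arm", "payload": {
  "series": [1,-10,0.9,0,0,0,0,1,-15,1.3,0,0,0,0,1,0,0,35,0,0,0,1,0,0,35,0,0,0,1,0,0,35,0,0,0,1,0,0,25,0,0,0,1,0,0,0,0,0,0]
}}

```text
time: 7.15
tool_pos: [0.5772, 0.223, 0.1898]
tcp_rot: [3.138, 0.007, 3.056]
wrist_force: [-0.9, -0.0, 0.3]
opening: -0.0
grip_force: 0.0
```

```bash
python3 - <<'E'
from workcell import *
import cv2
s=observe();print(s["tool_pos"],s["tcp_rot"],s["wrist_force"])
a=grab_frame("side");b=grab_frame("top")
a=cv2.resize(a[180:340,130:330],None,fx=2,fy=2);b=cv2.resize(b[90:250,215:415],None,fx=2,fy=2)
cv2.imwrite("pics/s2.png",cv2.hconcat([a,b])[:,:,::-1])
E
```

```text
[0.57721554 0.22298218 0.18979678] [3.13795227 0.00671047 3.05579403] [-0.86729262 -0.02936544  0.2971814 ]
```

View pics/s2.png

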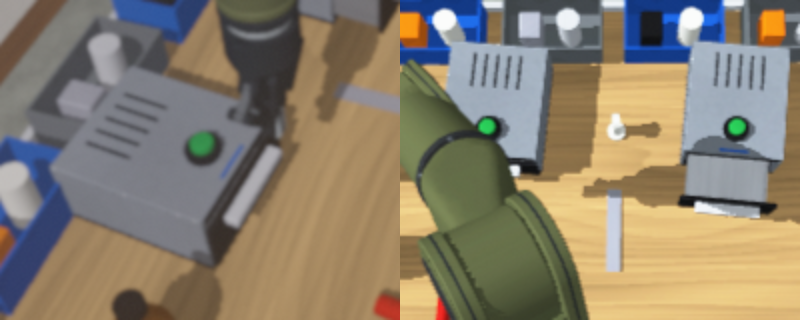

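The side view shows the drawer shut (panel flush, bar at (252,185)) and the button clear at (203,145). The other unit is unchanged. Moving over the button.

>>> {"api": "step_arm", "payload": {
  "series": [1,34,-3,0,0,0,0,1,34,-3,0,0,0,0,1,33,-3.2,0,0,0,0,1,0,0,-30,0,0,0,1,0,0,-25,0,0,0,1,0,0,-8,0,0,0,1,0,0,0,0,0,0]
}}

```text
time: 8.12
tool_pos: [0.6753, 0.2126, 0.1234]
tcp_rot: [-3.141, -0.001, 3.057]
wrist_force: [0.1, -0.8, 0.5]
opening: -0.0001
grip_force: 0.0
```

```bash
python3 - <<'E'
from workcell import *
import cv2
a=grab_frame("side")
cv2.imwrite("pics/s3.png",cv2.resize(a[200:310,150:310],None,fx=4,fy=4)[:,:,::-1])
E
```

```text
(no output)
```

View pics/s3.png

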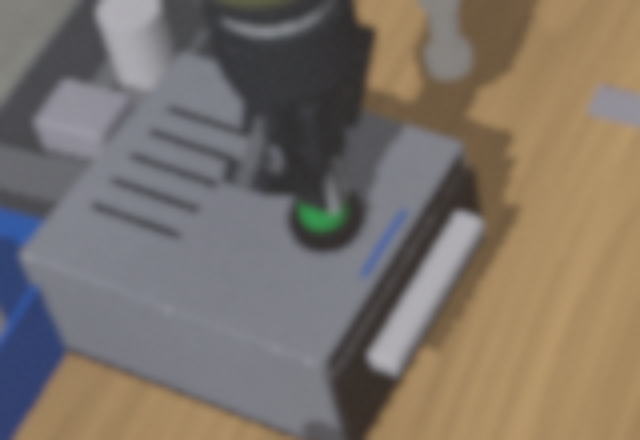

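The tips are over the button, with green showing on the near (+y) side around (320,215). I'll nudge by 2 mm in +x and +y and press.

>>> {"api": "step_arm", "payload": {
  "series": [1,2,2,0,0,0,0,1,0,0,-2,0,0,0,1,0,0,-2,0,0,0,1,0,0,-2,0,0,0,1,0,0,0,0,0,0]
}}

```text
time: 8.8
tool_pos: [0.6782, 0.2152, 0.1187]
tcp_rot: [3.141, 0.001, 3.056]
wrist_force: [1.2, 0.7, 2.8]
opening: -0.0005
grip_force: 1.3
```

>>> {"api": "step_arm", "payload": {
  "series": [1,0,0,-1,0,0,0,1,0,0,-1,0,0,0,1,0,0,-1,0,0,0,1,0,0,0,0,0,0]
}}

```text
time: 9.3
tool_pos: [0.6782, 0.2152, 0.1162]
tcp_rot: [3.141, 0.001, 3.056]
wrist_force: [0.1, 1.0, 6.3]
opening: 0.0
grip_force: 3.2
```

>>> {"api": "step_arm", "payload": {
  "series": [1,0,0,-1,0,0,0,1,0,0,-1,0,0,0,1,0,0,0,0,0,0]
}}

```text
time: 9.68
tool_pos: [0.6783, 0.2152, 0.116]
tcp_rot: [3.141, 0.002, 3.056]
wrist_force: [-2.6, -1.6, 15.5]
opening: 0.0002
grip_force: 7.8
```

Bottomed out at 116 mm, which is 122 minus the 6 mm travel. Releasing.

>>> {"api": "step_arm", "payload": {
  "series": [1,0,0,8,0,0,0,1,0,0,20,0,0,0,1,0,0,40,0,0,0,1,-20,0,40,0,0,0,1,-40,0,20,0,0,0,1,-40,0,0,0,0,0,1,-40,0,0,0,0,0,1,0,0,0,0,0,0,1,0,0,0,0,0,0]
}}

```text
time: 10.8
tool_pos: [0.5385, 0.2144, 0.2417]
tcp_rot: [-3.141, 0.001, 3.056]
wrist_force: [0.3, 0.5, -0.2]
opening: -0.0001
grip_force: 0.0
```

```bash
python3 - <<'E'
from workcell import *
import cv2
print(observe()["wrist_force"])
a=grab_frame("side")
cv2.imwrite("pics/s4.png",cv2.resize(a[100:340,130:400],None,fx=2,fy=2)[:,:,::-1])
E
```

```text
[ 0.32650843  0.53852359 -0.24156749]
```

View pics/s4.png

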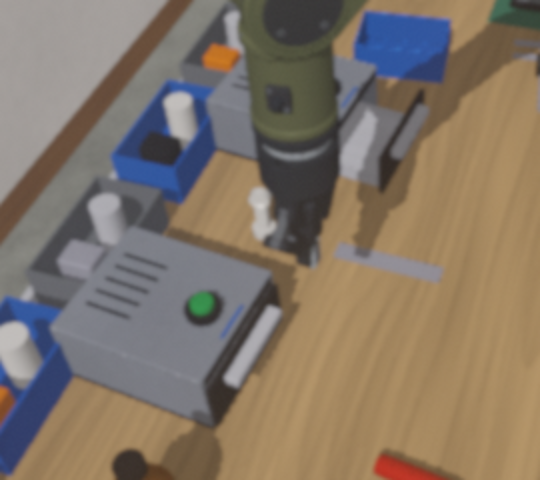

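The drawer is shut, the button is up at (202,305), the other drawer is still open, and the arm is clear. Handing in.

```bash
python3 -c "
from workcell import *
print(sign_off())"
```

```text
the job is handed in; nothing more can be done
None
```

I pushed the loaded unit's drawer shut to its stop, pressed its start button down to the end of its travel and released it, then handed the job in; the other unit looked unchanged in the last picture, the bracket can't be seen inside the closed unit, and no verdict came back.

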